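# Turn over the pearl lining-up plate against the step

## Task

The lining-up plate lies plain blue side up on the lower deck of the turning board. Push it against the step with the fingertips so that it tips up on its far edge and flips over the step, and leave it lying flat on the upper deck with its white grooved side up. Do not pick the plate up, and leave the bowl, the jar and the tweezers where they are.

Things in the scene. Friction and masses are not known exactly. Their poses are not given: they have to be found in the camera images.
- board: Turning board fixed to the bench: wooden block 180 mm wide (y), two grey rigid decks. Origin on the bench, under the middle of the brass step face. x points from the lower deck over the step to the upper deck (to the robot's left, yaw 0.95 to 1.75 rad), z up. Lower deck: x -85 to 0 mm, 40 mm above the bench. The upright step face at x = 0 rises 14 mm to the upper deck: x 0 to 140 mm, 54 mm above the bench.
- plate: Loose rigid slab 110 (x) by 120 (y) by 8 mm (z), 80 to 170 g, origin at its centre. z points out of the plain blue face, up at the start; white grooves at -z. Starts on the lower deck, x along the board's x within 0.12 rad, far edge 11 to 18 mm from the step, near edge 36 to 43 mm out over the deck's end with 40 mm free beneath: a fingertip slanted forward fits under.
- plate_far (a point): middle of the plate's far end face (nearest the step at the start), half-way through its thickness, 55 mm along the plate's x
- plate_near (a point): middle of the plate's near, overhanging end face, half-way through its thickness, 55 mm along the plate's -x
- bowl: loose white bowl, 110 mm across at the rim, 42 mm high, beyond the upper deck's end; origin at the centre of its underside. Leave alone.
- jar: loose closed amber jar, 54 mm across, 70 mm high, beyond the upper deck's end; origin at the centre of its underside. Leave alone.
- tweezers: loose steel tweezers lying on the bench close beside the upper deck (robot side), 120 mm long (x), 13 mm wide, 6 mm high; origin at the middle, on the bench. Leave alone.
Things that resemble listed ones, but are neither listed nor needed, are in the scene too. Of the things that look like the plate, the largest one is meant.

How it is judged:
By the outcome, as a careful person would: the job done as asked, in the order asked, and still so for the second after the job is handed in, with the robot touching nothing.
It also fails if it takes over 40 s, if anything falls off the work surface, if the arm or the gripper's body presses on something with over 40 N, if the wrist force passes 120 N, or if a joint passes its speed limit or range.

## Robot

A 6-joint arm with a two-finger parallel gripper is mounted at the origin on the work surface. World frame = base frame: x ahead of the robot, y to its left, z up, the work surface at z = 0. Lengths are in m, angles in rad, forces in N, time in s.
With the tool pointing down it reaches from about 0.25 to 0.725 m from the base axis. Payload 4 kg.
Tool frame: the origin (TCP) lies at the very end of the fingers, on their centre line; the grasp point (between the pads) lies 19 mm behind it; x points along the fingers, y is the direction in which the jaws open and shut, and the axes are right-handed (so a half turn about x gives the same grasp; the last joint's range is limited). The gripper opens to 85 mm and grips with 20 to 120 N. Pads are 22 mm wide; open, the fingers measure 114 mm over their backs; the gripper's body (76 mm by 85 mm) begins 54 mm behind the grasp point. The pads swing forward as they close: fully open they stand 13 mm farther back than shut.
Start: joints at [1.142, 0.241, 0.005, 1.335, 0, 1.571], TCP at [0.208, 0.455, 0.205] pointing down, gripper open.
Joint ranges: [-2.72, 2.72], [-1.05, 1.87], [-1.09, 1.28], [-1.99, 2.15], [-1.42, 1.44], [-3.14, 3.14]. Speed limits (rad/s): [2.79, 2.79, 3.14, 3.14, 3.14, 3.14].

## Interface

Orientations are given as a rotation vector (axis times angle).
In Python, from station import bot, imaging gives the robot as it stands. The module is installed in compiled form; this text tells all that it offers.
- The arm moves only by the shell command python3 -m crank 'ROWS' [FORCE]. ROWS is JSON, a list of rows, each an object of numbers: "tx", "ty", "tz": the shift along the tool's x, y, z in mm; "ax", "ay", "az": the turn, a rotation vector about the tool's x, y, z in degrees; "claw": the finger opening in mm, from 0 to 85.4. A call has 1 to 5 rows; each row is the pose to reach, as a shift and turn from the pose commanded when the call began, along the tool's axes at that moment; what a row does not reach only later rows make up. A row lasts 1/10 s, in which the tool goes at most 50 mm and 8.59 degrees, less where a joint would pass 70% of its speed; a pose out of reach is approached as far as the arm can. A call with a gripper value outside its range is refused whole. The fingers move at their own pace and stop on an object; FORCE is the grip in N (left out, the last holds). Time passes only in rows, so rows that repeat a pose let the fingers close. It gives the time, the measured TCP pose, the force and the opening at its end, in the units of the state.
- bot.get_state(): the state, without advancing time (a new reading comes with each control period).
- imaging.read_camera(name): name is "scene" or "side" or "wrist"; returns (picture, depth): 480x640x3 uint8, red, green, blue; 480x640 float32, m along the optical axis (not along the pixel's ray), 0 where there is no reading.
- imaging.camera_model(name): a dict with "fx", "fy", "cx", "cy" (pixels), "R" (3x3) and "t" (3): a world point X has camera coordinates R X + t; the wrist camera has in their place "hand_eye" (4x4, takes a point from camera to tool coordinates, whose origin is the TCP and whose axes are the tool frame's). Camera axes: x right, y down, z forward; pixel columns grow to the right and rows downward; lengths in m; the calibration is good to about 2 mm. The wrist camera is an equidistant fisheye: a pixel r from the principal point sees the ray r / f radians off the axis. A picture is of the moment at which its call begins: read the wrist's pose just before it. camera_model takes no time and is no camera call.
- bot.hand_in(): hands the job in, once; it reports no verdict.
The state is a dict: "time_s": time; "qpos": joint angles; "qd": joint speeds; "joint_torque": joint torques, N m; "position": TCP position; "ee_rot": TCP orientation; "ft_force": force on the tool from outside, world axes, zero at the start; "moment": the same for the moment, N m; "opening": finger opening in m.
Only numpy, scipy, OpenCV 4.12 (cv2) and the standard library are available. Lean on these libraries where they do the work, as an engineer would, in place of code of your own. Each camera call takes 0.05 s, during which the arm holds its last target. There are 200 camera calls.

## Working session

There is one attempt and no reset: what is moved stays moved. The work goes in short steps, Python scripts to look and compute and a shell command to move; the robot and the scene stay as the last step left them, time stands still between calls to the robot, and variables do not carry over. Pictures are saved under pics/ and viewed, about 8 in all and at most 12, crops included, and the job is handed in when it is done.

```bash
mkdir -p pics; cat > h.py <<'E'
import numpy as np, cv2
from station import bot, imaging
from scipy.spatial.transform import Rotation as Ro
def world(cam,u,v,d):
    m=imaging.camera_model(cam); R=np.array(m["R"]);t=np.array(m["t"])
    c=np.stack([(u-m["cx"])/m["fx"]*d,(v-m["cy"])/m["fy"]*d,d],-1)
    return (c-t)@R
def cloud(cam):
    p,d=imaging.read_camera(cam); v,u=np.mgrid[:480,:640]
    return p,d,world(cam,u,v,d)
def save(n,p): cv2.imwrite(f"pics/{n}.png",cv2.cvtColor(p,cv2.COLOR_RGB2BGR))
E
python3 - <<'E'
from h import *
for c in("scene","side"):
    p,d,W=cloud(c); save(c+"0",p); np.savez(f"/tmp/{c}0.npz",p=p,d=d,W=W)
s=bot.get_state(); print(s)
E
```

```text
{'time_s': 0.1, 'qpos': array([ 1.14201172e+00,  2.41319737e-01,  3.83823881e-03,  1.33525757e+00,
       -1.07735671e-05,  1.57081575e+00]), 'qd': array([-0.0001476 , -0.00215132,  0.00295007, -0.00118286, -0.00011268,
        0.00198737]), 'joint_torque': array([-6.37464309e-04, -3.73137259e+01,  2.53010237e+01,  1.08528437e-02,
       -3.85244630e-05,  4.35618560e-06]), 'position': array([0.20761605, 0.45414368, 0.20450311]), 'ee_rot': array([ 0.33483075,  1.54490989, -0.33783513]), 'ft_force': array([0.24574132, 0.73628257, 0.52686131]), 'moment': array([ 0.00010905, -0.00340607,  0.01186819]), 'opening': 0.08557244148892991}
```

View pics/scene0.png

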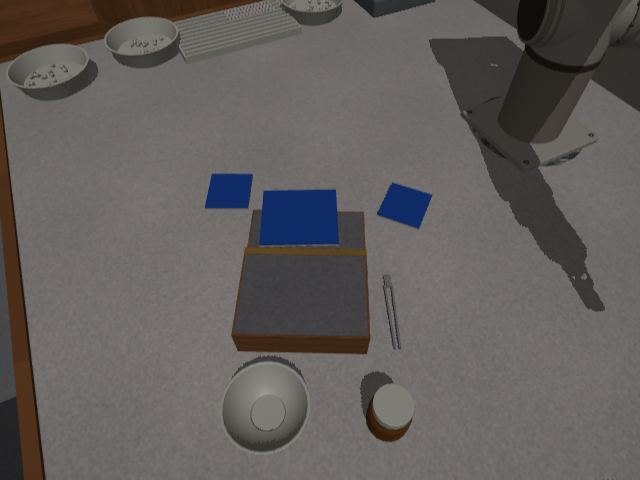

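View pics/side0.png

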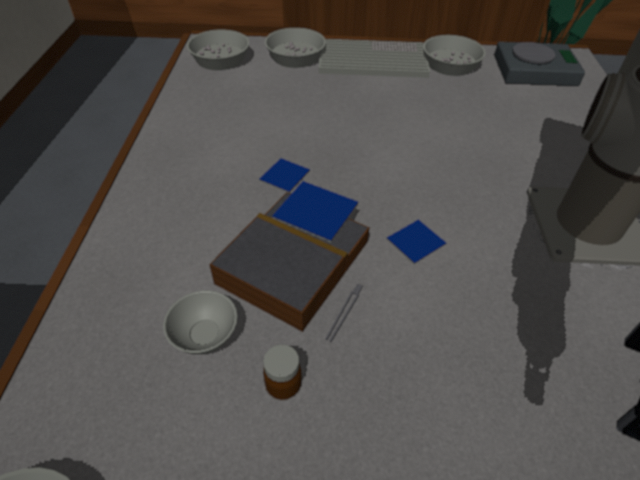

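The scene view shows the plate at (300,217) on the lower deck, the brass step at about (305,252) and the upper deck at (303,295). The bowl is at (265,405), the jar at (390,410) and the tweezers at (392,312). Two smaller blue tiles lie flat on the bench. The side view agrees.

```bash
python3 - <<'E'
from h import *
for c in("scene","side"):
    z=np.load(f"/tmp/{c}0.npz"); p,d,W=z["p"].astype(int),z["d"],z["W"]
    blue=(p[...,2]>p[...,0]+50)&(d>0)
    n,l,st,_=cv2.connectedComponentsWithStats(blue.astype(np.uint8))
    for i in np.argsort(-st[1:,4])[:3]+1:
        P=W[l==i]; top=P[np.abs(P[:,2]-np.median(P[:,2]))<.006]
        print(c,"blue",st[i],np.median(P,0).round(4),cv2.minAreaRect((top[:,:2]*1000).astype(np.float32)))
    # upper deck: points z~54mm non-blue
    m=(np.abs(W[...,2]-.054)<.005)&~blue&(d>0)&(W[...,0]<.5)
    n,l,st,_=cv2.connectedComponentsWithStats(cv2.morphologyEx(m.astype(np.uint8),cv2.MORPH_OPEN,np.ones((5,5))))
    for i in np.argsort(-st[1:,4])[:2]+1:
        P=W[l==i]; print("deck",st[i],np.median(P,0).round(4),cv2.minAreaRect((P[:,:2]*1000).astype(np.float32)))
    br=(p[...,0]>p[...,2]+35)&(np.abs(W[...,2]-.05)<.015)&(d>0)
    n,l,st,_=cv2.connectedComponentsWithStats(br.astype(np.uint8))
    for i in np.argsort(-st[1:,4])[:3]+1:
        P=W[l==i]; print("brass/wood",st[i],P.mean(0).round(4),cv2.minAreaRect((P[:,:2]*1000).astype(np.float32)))
E
```

```text
scene blue [ 259  190   80   55 4079] [0.5252 0.0394 0.0498] ((524.1314697265625, 35.25382995605469), (110.55358123779297, 119.84770965576172), 64.18444061279297)
scene blue [ 377  183   55   45 1497] [0.3374 0.0648 0.0074] ((335.4716796875, 63.24156951904297), (83.27385711669922, 74.14814758300781), 38.649383544921875)
scene blue [ 205  174   47   34 1410] [ 0.5984 -0.1059  0.0075] ((597.6517333984375, -107.66297149658203), (81.13407897949219, 75.02079772949219), 63.21969223022461)
deck [342 248  26  38 570] [0.4899 0.1561 0.056 ] ((495.1507568359375, 161.16860961914062), (62.99671936035156, 35.32238006591797), 61.415283203125)
brass/wood [ 232  211  138  134 2164] [0.5799 0.1681 0.051 ] ((558.37109375, 126.47865295410156), (223.16363525390625, 179.53781127929688), 61.67829513549805)
brass/wood [369 409  43  27 276] [0.5667 0.367  0.0428] ((562.4957275390625, 365.0770568847656), (22.29204559326172, 49.52642822265625), 50.42151641845703)
brass/wood [170  20   1   1   1] [ 0.5409 -0.6648  0.0476] ((540.9006958007812, -664.7788696289062), (0.0, 0.0), 0.0)
side blue [ 273  182   84   58
[... 528 characters left out ...]
, -598.2114868164062), (110.82843780517578, 108.6351547241211), 70.29627227783203)
deck [326 246  20  31 389] [0.4894 0.1562 0.0536] ((484.69110107421875, 160.22216796875), (66.29927062988281, 30.508237838745117), 89.89738464355469)
brass/wood [211 265 101  56 708] [0.6045 0.2267 0.0462] ((607.7536010742188, 224.53671264648438), (28.858362197875977, 175.8987579345703), 70.117919921875)
brass/wood [257 214  90  72 491] [0.5391 0.1129 0.0536] ((560.0668334960938, 129.42364501953125), (77.33867645263672, 183.5308074951172), 57.70602798461914)
brass/wood [265 372  35  19 258] [0.5518 0.3722 0.042 ] ((551.23291015625, 368.1272277832031), (47.33515548706055, 21.498966217041016), 9.882747650146484)
```

```bash
cat >> h.py <<'E'
A=np.deg2rad(61.7); O=np.array([.5453,.1023,0]); F=np.array([np.cos(A),np.sin(A),0]); Y=np.array([-F[1],F[0],0]); Z=np.array([0,0,1.])
def B(p): p=np.asarray(p)-O; return np.stack([p@F,p@Y,p@Z],-1)*1000   # world -> board mm
def Wd(x,y,z): return O+(x*F+y*Y+z*Z)/1000
def rel(b,s,sgn):   # board-frame mm target, slant deg from vertical
    st=bot.get_state(); R=Ro.from_rotvec(st["ee_rot"]).as_matrix(); s=np.deg2rad(s)
    x=np.sin(s)*F-np.cos(s)*Z; y=sgn*Y; T=np.c_[x,y,np.cross(x,y)]
    t=R.T@(Wd(*b)-st["position"])*1000; a=np.rad2deg(Ro.from_matrix(R.T@T).as_rotvec())
    print("t",t.round(1),"a",a.round(1))
def stat():
    st=bot.get_state(); R=Ro.from_rotvec(st["ee_rot"]).as_matrix()
    print(round(st["time_s"],2),"TCP board",B(st["position"]).round(1),"x:",B(R[:,0]+O).round(-1)/1000,"F board",(np.array([F,Y,Z])@st["ft_force"]).round(1),"q",st["qpos"].round(2),"open",round(st["opening"],3))
E
python3 - <<'E'
from h import *
st=bot.get_state(); print(Ro.from_rotvec(st["ee_rot"]).as_matrix().round(2)); stat()
print("near",B([.5004,-.0147,.044]),"ctr",B([.5245,.0348,.044]))
for g in(1,-1): rel((-190,-14,130),45,g)
E
```

```text
[[-0.    0.42  0.91]
 [-0.    0.91 -0.42]
 [-1.   -0.    0.  ]]
0.1 TCP board [149.7 464.1 204.5] x: [-0. -0. -1.] F board [0.8 0.1 0.5] q [ 1.14  0.24  0.    1.34 -0.    1.57] open 0.086
near [-124.30241095  -15.93488729   44.        ] ctr [-69.29325611 -13.68702516  44.        ]
t [  75.2 -369.9  455. ] a [-81.4 -36.1  33.8]
t [  75.2 -369.9  455. ] a [88.4 34.4 36.7]
```

```bash
python3 -m crank '[{"tx":0,"ty":-160,"tz":190,"ax":40,"ay":14,"az":15,"claw":50},{"tx":0,"ty":-160,"tz":190,"ax":40,"ay":14,"az":15,"claw":50},{"tx":0,"ty":-160,"tz":190,"ax":40,"ay":14,"az":15,"claw":50},{"tx":0,"ty":-160,"tz":190,"ax":40,"ay":14,"az":15,"claw":50},{"tx":0,"ty":-160,"tz":190,"ax":40,"ay":14,"az":15,"claw":50}]' 30; python3 -c "
from h import *
stat(); rel((-190,-14,130),45,-1)"
```

```text
time_s: 0.6
position: [0.3144, 0.2286, 0.2054]
ee_rot: [1.118, 1.558, -0.628]
ft_force: [2.0, -0.1, 0.5]
opening: 0.0502
0.6 TCP board [  1.7 263.2 205.4] x: [ 0.3   0.15 -0.94] F board [ 0.9 -1.8  0.5] q [ 0.36 -0.11 -0.43  1.12  0.31  1.49] open 0.05
t [-27.5  -1.3 344.3] a [50.3 21.4 20.7]
```

```bash
python3 -m crank '[{"tx":-22,"ty":-1,"tz":240,"ax":34,"ay":14.5,"az":14},{"tx":-22,"ty":-1,"tz":240,"ax":34,"ay":14.5,"az":14},{"tx":-22,"ty":-1,"tz":240,"ax":34,"ay":14.5,"az":14},{"tx":-22,"ty":-1,"tz":240,"ax":34,"ay":14.5,"az":14},{"tx":-22,"ty":-1,"tz":240,"ax":34,"ay":14.5,"az":14}]'; python3 -c "
from h import *
stat(); rel((-190,-14,130),45,-1)"
```

```text
0.6 TCP board [  1.7 263.2 205.4] x: [ 0.3   0.15 -0.94] F board [ 0.9 -1.8  0.5] q [ 0.36 -0.11 -0.43  1.12  0.31  1.49] open 0.05
t [-27.5  -1.3 344.3] a [50.3 21.4 20.7]invalid input
```

```bash
python3 -m crank '[{"tx":-22,"ty":-1,"tz":240,"ax":34,"ay":14.5,"az":14,"claw":50},{"tx":-22,"ty":-1,"tz":240,"ax":34,"ay":14.5,"az":14,"claw":50},{"tx":-22,"ty":-1,"tz":240,"ax":34,"ay":14.5,"az":14,"claw":50},{"tx":-22,"ty":-1,"tz":240,"ax":34,"ay":14.5,"az":14,"claw":50},{"tx":-22,"ty":-1,"tz":240,"ax":34,"ay":14.5,"az":14,"claw":50}]'; python3 -c "
from h import *
stat(); rel((-190,-14,130),45,-1)"
```

```text
time_s: 1.1
position: [0.4218, 0.0173, 0.155]
ee_rot: [1.865, 1.442, -0.837]
ft_force: [1.3, 1.3, 0.1]
opening: 0.05
1.1 TCP board [-133.4   68.4  155. ] x: [ 0.6   0.1  -0.79] F board [ 1.7 -0.5  0.1] q [-0.45  0.15 -0.44  1.07  0.65  1.26] open 0.05
t [-22.1  60.2  80.7] a [16.1  7.   6.7]
```

```bash
python3 -m crank '[{"tx":-22,"ty":60,"tz":81,"ax":16,"ay":7,"az":6.7,"claw":50},{"tx":-22,"ty":60,"tz":81,"ax":16,"ay":7,"az":6.7,"claw":50},{"tx":-22,"ty":60,"tz":81,"ax":16,"ay":7,"az":6.7,"claw":50},{"tx":-22,"ty":60,"tz":81,"ax":16,"ay":7,"az":6.7,"claw":50}]'; python3 -c "
from h import *
stat(); rel((-165,-15,24),45,-1)"
```

```text
time_s: 1.5
position: [0.467, -0.0693, 0.1291]
ee_rot: [2.216, 1.333, -0.92]
ft_force: [0.1, 0.9, -0.5]
opening: 0.0497
1.5 TCP board [-188.2  -12.4  129.1] x: [ 0.71  0.   -0.71] F board [ 0.9  0.4 -0.5] q [-0.66  0.33 -0.36  1.04  0.77  1.34] open 0.05
t [90.8  2.7 57.8] a [0.2 0.1 0.2]
```

```bash
python3 -m crank '[{"tx":30,"ty":2.5,"tz":50,"ax":0,"ay":0,"az":0,"claw":50},{"tx":70,"ty":2.5,"tz":58,"ax":0,"ay":0,"az":0,"claw":50},{"tx":90,"ty":2.5,"tz":58,"ax":0,"ay":0,"az":0,"claw":50},{"tx":91,"ty":2.5,"tz":58,"ax":0,"ay":0,"az":0,"claw":50}]'; python3 - <<'E'
from h import *
stat()
p,d=imaging.read_camera("side"); c=cv2.resize(p[120:320,220:460],None,fx=3,fy=3); 
p2,_=imaging.read_camera("wrist"); save("a",np.hstack([cv2.resize(p[130:310,240:400],(480,540)),cv2.resize(p2,(320,240))[:, :].repeat(1,0) if 0 else cv2.copyMakeBorder(cv2.resize(p2,(320,240)),0,300,0,0,cv2.BORDER_CONSTANT)]))
E
```

```text
time_s: 1.9
position: [0.4793, -0.0455, 0.0244]
ee_rot: [2.209, 1.34, -0.916]
ft_force: [0.2, 0.3, 0.1]
opening: 0.0502
1.9 TCP board [-161.4  -11.9   24.4] x: [ 0.71  0.01 -0.71] F board [ 0.4 -0.1  0.1] q [-0.6   0.49 -0.48  0.72  0.78  1.41] open 0.05
```

View pics/a.png

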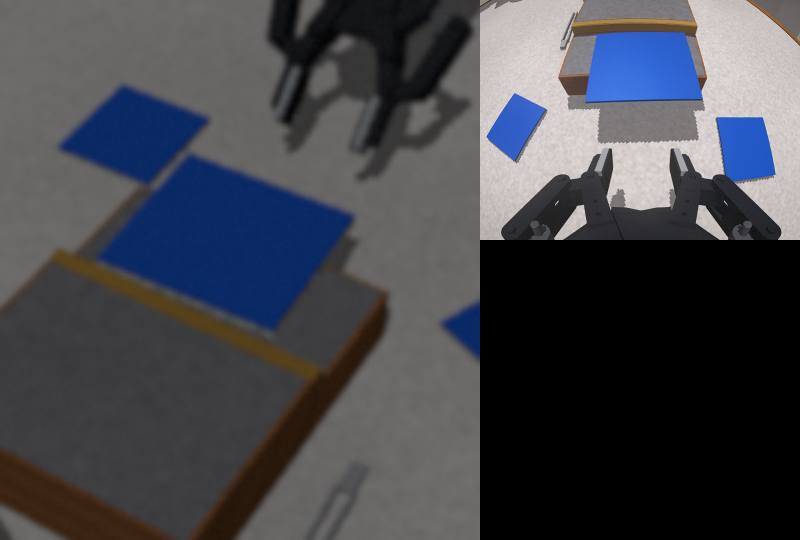

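The picture shows both fingertips behind the plate's near edge and centred on it. The wrist view, shown at half size, has the tips at columns 605 and 680 and the plate centred near 643. Now I push forward.

```bash
python3 -m crank '[{"tx":14,"ty":0,"tz":-14,"ax":0,"ay":0,"az":0,"claw":50},{"tx":24,"ty":0,"tz":-24,"ax":0,"ay":0,"az":0,"claw":50},{"tx":29,"ty":0,"tz":-29,"ax":0,"ay":0,"az":0,"claw":50},{"tx":33,"ty":0,"tz":-33,"ax":0,"ay":0,"az":0,"claw":50},{"tx":36,"ty":0,"tz":-36,"ax":0,"ay":0,"az":0,"claw":50}]'; python3 - <<'E'
from h import *
stat()
for c in("side","scene"):
    p,d,W=cloud(c); q=p.astype(int); m=(q[...,2]>q[...,0]+50)&(d>0)&(W[...,2]>.025); P=B(W[m]); print(c,np.percentile(P,[1,50,99],axis=0).round(1).tolist(), cv2.minAreaRect(P[:,:2].astype(np.float32)))
save("b",cv2.resize(p[150:350,200:440],None,fx=3,fy=3))
E
```

```text
time_s: 2.5
position: [0.5056, -0.0044, 0.0262]
ee_rot: [2.212, 1.331, -0.914]
ft_force: [-0.7, 0.0, -0.1]
opening: 0.0502
2.5 TCP board [-112.8  -15.6   26.2] x: [ 0.71  0.   -0.71] F board [-0.3  0.7 -0.1] q [-0.49  0.47 -0.51  0.59  0.78  1.57] open 0.05
side [[-123.4, -72.7, 44.8], [-66.4, -12.5, 47.2], [-15.8, 44.3, 49.7]] ((-69.44817352294922, -14.275169372558594), (111.95465087890625, 121.28998565673828), 2.2211453914642334)
scene [[-122.6, -71.6, 47.4], [-64.4, -13.1, 49.9], [-14.0, 45.7, 52.0]] ((-69.32194519042969, -13.030845642089844), (112.19749450683594, 119.7597427368164), 2.353177785873413)
```

View pics/b.png

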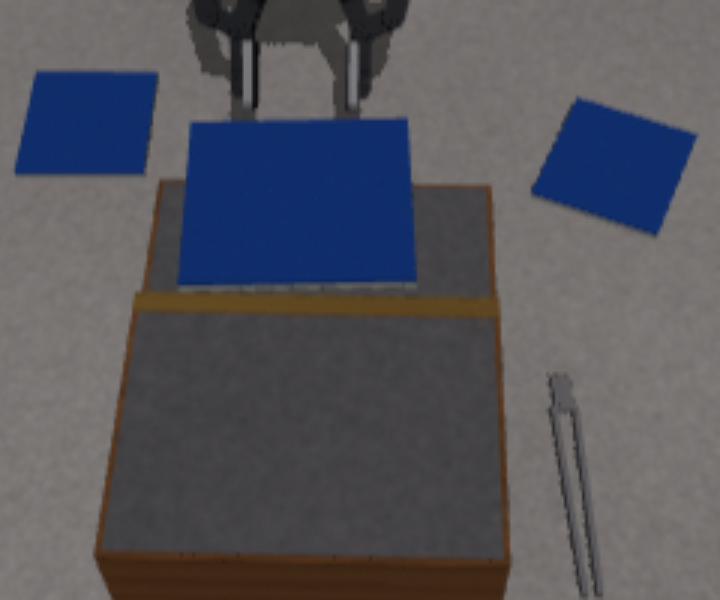

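The fingertips end at about rows 105–110 in the crop, just short of the plate edge at row 120. There is no contact yet, so I go on slowly.

```bash
python3 -m crank '[{"tx":2.5,"ty":0,"tz":-2.5,"ax":0,"ay":0,"az":0,"claw":50},{"tx":5,"ty":0,"tz":-5,"ax":0,"ay":0,"az":0,"claw":50},{"tx":7.5,"ty":0,"tz":-7.5,"ax":0,"ay":0,"az":0,"claw":50},{"tx":10,"ty":0,"tz":-10,"ax":0,"ay":0,"az":0,"claw":50},{"tx":10,"ty":0,"tz":-10,"ax":0,"ay":0,"az":0,"claw":50}]'; cat >> h.py <<'E'
def plate():
    for c in("side","scene"):
        p,d,W=cloud(c); q=p.astype(int); m=(q[...,2]>q[...,0]+50)&(d>0)&(W[...,2]>.025); P=B(W[m]); print(c,np.percentile(P,[1,50,99],axis=0).round(1).tolist(), cv2.minAreaRect(P[:,:2].astype(np.float32)) if len(P)>5 else len(P))
    return p
E
python3 - <<'E'
from h import *
stat(); plate()
E
```

```text
time_s: 3.1
position: [0.5117, 0.0086, 0.0253]
ee_rot: [2.212, 1.332, -0.915]
ft_force: [0.4, 0.8, 0.3]
opening: 0.0501
3.1 TCP board [-98.4 -14.9  25.3] x: [ 0.71  0.   -0.71] F board [0.9 0.  0.3] q [-0.45  0.47 -0.52  0.55  0.78  1.61] open 0.05
side [[-115.2, -75.1, 44.7], [-60.2, -14.1, 47.3], [-10.5, 42.4, 49.8]] ((-65.16030883789062, -16.41201400756836), (121.75885772705078, 113.60698699951172), 89.16976165771484)
scene [[-114.5, -73.5, 47.9], [-57.8, -14.7, 49.8], [-8.4, 43.9, 52.0]] ((-60.13278579711914, -15.469093322753906), (113.31665802001953, 119.06574249267578), 0.3391541838645935)
```

```bash
python3 -m crank '[{"tx":1.5,"ty":0,"tz":-4,"ax":0,"ay":0,"az":0,"claw":50},{"tx":1.5,"ty":0,"tz":-8,"ax":0,"ay":0,"az":0,"claw":50},{"tx":-3,"ty":0,"tz":-12,"ax":0,"ay":0,"az":0,"claw":50},{"tx":-6,"ty":0,"tz":-15.5,"ax":0,"ay":0,"az":0,"claw":50},{"tx":-9,"ty":0,"tz":-19,"ax":0,"ay":0,"az":0,"claw":50}]'; python3 - <<'E'
from h import *
stat(); save("c",cv2.resize(plate()[150:350,200:440],None,fx=2,fy=2))
E
```

```text
time_s: 3.7
position: [0.5151, 0.0145, 0.0457]
ee_rot: [2.213, 1.331, -0.915]
ft_force: [-0.0, 1.1, -0.2]
opening: 0.0501
3.7 TCP board [-91.7 -15.   45.7] x: [ 0.71  0.   -0.71] F board [ 0.9  0.5 -0.2] q [-0.44  0.43 -0.51  0.59  0.78  1.64] open 0.05
side [[-113.5, -75.1, 44.8], [-59.6, -14.1, 47.3], [-10.6, 42.4, 49.7]] ((-62.063873291015625, -16.466575622558594), (107.37181091308594, 120.75154876708984), 0.34800341725349426)
scene [[-112.6, -73.6, 47.8], [-56.7, -14.8, 49.8], [-8.0, 43.8, 51.9]] ((-58.7758903503418, -15.277137756347656), (111.82948303222656, 119.008544921875), 0.1346585899591446)
```

View pics/c.png

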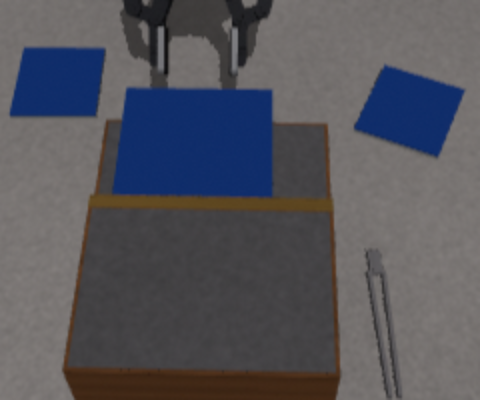

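The plate (rows 88–195 in the crop) is still flat and squared, and the tips end at row 73, visibly behind it. The real tips therefore stand farther back than the TCP. I measure them.

```bash
python3 - <<'E'
from h import *
st=bot.get_state(); R=Ro.from_rotvec(st["ee_rot"]).as_matrix()
for c in("scene","side"):
    p,d,W=cloud(c); q=p.astype(int)
    T=(W-st["position"])@R*1000   # tool coords
    # not table: height above table / deck
    m=(d>0)&(W[...,2]>.022)&(T[...,0]>-70)&(T[...,0]<25)&(np.abs(T[...,1])<60)&(np.abs(T[...,2])<25)&~(q[...,2]>q[...,0]+50)&(B(W)[...,0]<-88)
    P=T[m]; bb=B(W[m])
    for s in(1,-1):
        k=P[:,1]*s>0; o=np.argsort(-P[k][:,0])[:200]
        print(c,s,k.sum(),"front-most tool xyz\n",np.c_[P[k][o],bb[k][o]][::12][:8].round(0))
E
```

```text
scene 1 235 front-most tool xyz
 [[ -10.   59.    4. -101.  -75.   51.]
 [ -19.   59.   14. -115.  -75.   50.]
 [ -20.   47.   13. -114.  -63.   51.]
 [ -33.   27.  -11. -107.  -42.   78.]
 [ -38.   35.   -8. -112.  -51.   79.]
 [ -40.   30.  -12. -111.  -45.   83.]
 [ -41.   27.  -13. -111.  -42.   85.]
 [ -44.   35.  -10. -115.  -50.   85.]]
scene -1 219 front-most tool xyz
 [[ -18.   -5.   16. -116.  -11.   48.]
 [ -19.  -18.   12. -114.    3.   51.]
 [ -19.  -46.   14. -115.   31.   49.]
 [ -19.  -51.   12. -114.   36.   51.]
 [ -34.  -32.  -12. -107.   16.   79.]
 [ -39.  -35.   -7. -114.   19.   78.]
 [ -42.  -30.   -9. -115.   15.   82.]
 [ -44.  -35.   -8. -117.   19.   83.]]
side 1 225 front-most tool xyz
 [[ -17.   38.   14. -113.  -54.   48.]
 [ -31.   26.   -8. -108.  -41.   73.]
 [ -33.   28.  -10. -108.  -44.   77.]
 [ -36.   32.  -10. -110.  -47.   79.]
 [ -38.   26.    7. -123.  -42.   69.]
 [ -41.   37.   -7. -115.  -52.   80.]
 [ -43.   26.    7. -127.  -42.   71.]
 [ -45.   26.   -7. -118.  -41.   83.]]
side -1 243 front-most tool xyz
 [[   5.  -58.    2.  -90.   43.   41.]
 [  -9.  -59.    7. -103.   43.   48.]
 [ -30.  -31.    3. -115.   15.   65.]
 [ -33.  -31.   10. -122.   15.   62.]
 [ -35.  -24.   -9. -110.    8.   77.]
 [ -38.  -25.   -9. -112.   10.   79.]
 [ -40.  -37.    0. -120.   22.   74.]
 [ -42.  -30.   -4. -119.   14.   79.]]
```

The cameras put the true finger ends about 30 mm behind the nominal TCP, so the earlier contact was the finger ends pushing the plate's end face, and the tips are now above the plate. I back off and come in lower.

```bash
python3 -m crank '[{"tx":-20,"ty":0,"tz":20,"ax":0,"ay":0,"az":0,"claw":50},{"tx":-41,"ty":0,"tz":41,"ax":0,"ay":0,"az":0,"claw":50},{"tx":-27,"ty":0,"tz":55,"ax":0,"ay":0,"az":0,"claw":50},{"tx":-16,"ty":0,"tz":66,"ax":0,"ay":0,"az":0,"claw":50},{"tx":-16,"ty":0,"tz":66,"ax":0,"ay":0,"az":0,"claw":50}]'; python3 - <<'E'
from h import *
stat()
st=bot.get_state(); R=Ro.from_rotvec(st["ee_rot"]).as_matrix()
for c in("scene","side"):
    p,d,W=cloud(c)
    T=(W-st["position"])@R*1000
    m=(d>0)&(W[...,2]>.016)&(T[...,0]>-70)&(T[...,0]<25)&(np.abs(T[...,1])<45)&(np.abs(T[...,2])<16)&(B(W)[...,0]<-135)
    P=T[m]; o=np.argsort(-P[:,0])[:60]; print(c,np.c_[P,B(W[m])][o][::8].round(0))
E
```

```text
time_s: 4.4
position: [0.4865, -0.0365, 0.0081]
ee_rot: [2.214, 1.334, -0.919]
ft_force: [-0.3, -0.3, -0.0]
opening: 0.0502
4.4 TCP board [-150.1  -14.     8.1] x: [ 0.71  0.01 -0.71] F board [-0.4  0.1 -0. ] q [-0.57  0.51 -0.5   0.64  0.78  1.45] open 0.05
scene [[ -31.   25.   -2. -171.  -39.   31.]
 [ -33.   30.  -13. -164.  -45.   41.]
 [ -35.   31.  -12. -166.  -45.   41.]
 [ -35.  -32.  -11. -168.   18.   40.]
 [ -37.  -30.  -13. -167.   16.   43.]
 [ -38.   24.   -3. -174.  -39.   37.]
 [ -40.   36.   -7. -173.  -50.   41.]
 [ -40.  -27.  -11. -171.   12.   44.]]
side [[ -29.  -24.   -6. -166.   10.   33.]
 [ -30.  -30.  -13. -163.   16.   39.]
 [ -31.  -26.   -8. -167.   12.   36.]
 [ -33.   32.  -10. -166.  -47.   38.]
 [ -34.   27.   -1. -173.  -42.   33.]
 [ -35.   26.  -11. -166.  -40.   41.]
 [ -36.  -27.  -10. -168.   13.   40.]
 [ -37.   27.  -12. -167.  -41.   42.]]
```

```bash
python3 -m crank '[{"tx":6.4,"ty":0,"tz":6.4,"ax":0,"ay":0,"az":0,"claw":50},{"tx":6.4,"ty":0,"tz":6.4,"ax":0,"ay":0,"az":0,"claw":50},{"tx":22,"ty":1,"tz":-9,"ax":0,"ay":0,"az":0,"claw":50},{"tx":35,"ty":1,"tz":-22,"ax":0,"ay":0,"az":0,"claw":50},{"tx":42,"ty":1,"tz":-29,"ax":0,"ay":0,"az":0,"claw":50}]'; python3 - <<'E'
from h import *
stat();p=plate()
E
```

```text
time_s: 5.0
position: [0.5127, 0.0082, 0.001]
ee_rot: [2.212, 1.333, -0.914]
ft_force: [0.7, -0.1, 0.2]
opening: 0.0501
5.0 TCP board [-98.3 -15.9   1. ] x: [ 0.71  0.   -0.71] F board [ 0.2 -0.6  0.2] q [-0.45  0.51 -0.53  0.49  0.78  1.61] open 0.05
side [[-113.7, -75.0, 44.6], [-59.6, -14.2, 47.2], [-10.7, 42.1, 49.7]] ((-72.07132720947266, -16.49267578125), (121.32186889648438, 127.2280044555664), 88.95943450927734)
scene [[-112.5, -73.6, 47.8], [-56.7, -14.8, 49.9], [-8.3, 43.9, 52.1]] ((-60.40330505371094, -15.394412994384766), (112.4371566772461, 118.91806030273438), 0.33439040184020996)
```

```bash
python3 -m crank '[{"tx":3,"ty":0,"tz":-3,"ax":0,"ay":0,"az":0,"claw":50},{"tx":6,"ty":0,"tz":-6,"ax":0,"ay":0,"az":0,"claw":50},{"tx":8,"ty":0,"tz":-10,"ax":0,"ay":0,"az":0,"claw":50},{"tx":8,"ty":0,"tz":-14,"ax":0,"ay":0,"az":0,"claw":50},{"tx":6,"ty":0,"tz":-18,"ax":0,"ay":0,"az":0,"claw":50}]'; python3 - <<'E'
from h import *
stat();p=plate()
E
```

```text
time_s: 5.6
position: [0.52, 0.0219, 0.009]
ee_rot: [2.213, 1.331, -0.917]
ft_force: [-0.8, -2.0, -0.2]
opening: 0.0501
5.6 TCP board [-82.8 -15.8   9. ] x: [ 0.71  0.   -0.71] F board [-2.1 -0.2 -0.2] q [-0.42  0.49 -0.53  0.47  0.78  1.66] open 0.05
side [[-110.0, -74.1, 47.4], [-58.0, -13.5, 54.1], [-9.8, 43.2, 61.5]] ((-68.296630859375, -16.16720199584961), (122.30028533935547, 121.6633529663086), 88.90363311767578)
scene [[-109.1, -72.8, 49.6], [-55.7, -13.8, 56.9], [-7.9, 45.1, 64.9]] ((-57.247379302978516, -14.35702133178711), (108.84295654296875, 119.67979431152344), 0.44456490874290466)
```

Lifting has begun, at about 8°. I carry on along the arc.

```bash
python3 -m crank '[{"tx":-4,"ty":0,"tz":-9,"ax":0,"ay":0,"az":0,"claw":50},{"tx":-7,"ty":0,"tz":-17,"ax":0,"ay":0,"az":0,"claw":50},{"tx":-11,"ty":0,"tz":-25,"ax":0,"ay":0,"az":0,"claw":50},{"tx":-15,"ty":0,"tz":-32,"ax":0,"ay":0,"az":0,"claw":50},{"tx":-19,"ty":0,"tz":-39,"ax":0,"ay":0,"az":0,"claw":50}]'; python3 - <<'E'
from h import *
stat();p=plate(); q,_=imaging.read_camera("side"); save("d",np.hstack([cv2.resize(p[150:350,220:420],(400,400)),cv2.resize(q[130:310,220:400],(400,400))]))
E
```

```text
time_s: 6.2
position: [0.5269, 0.0351, 0.051]
ee_rot: [2.213, 1.332, -0.914]
ft_force: [-0.1, 0.7, -1.2]
opening: 0.05
6.2 TCP board [-67.9 -15.7  51. ] x: [ 0.71  0.   -0.71] F board [ 0.6  0.4 -1.2] q [-0.39  0.41 -0.51  0.55  0.78  1.71] open 0.05
side [[-94.9, -74.0, 49.7], [-50.9, -12.8, 76.7], [-8.1, 43.8, 103.9]] ((-59.9569206237793, -16.333728790283203), (122.34031677246094, 107.97001647949219), 89.90101623535156)
scene [[-93.5, -72.9, 51.2], [-49.8, -14.1, 78.8], [-7.1, 44.4, 107.0]] ((-48.33152770996094, -15.835147857666016), (123.2846450805664, 94.69063568115234), 89.845458984375)
```

View pics/d.png

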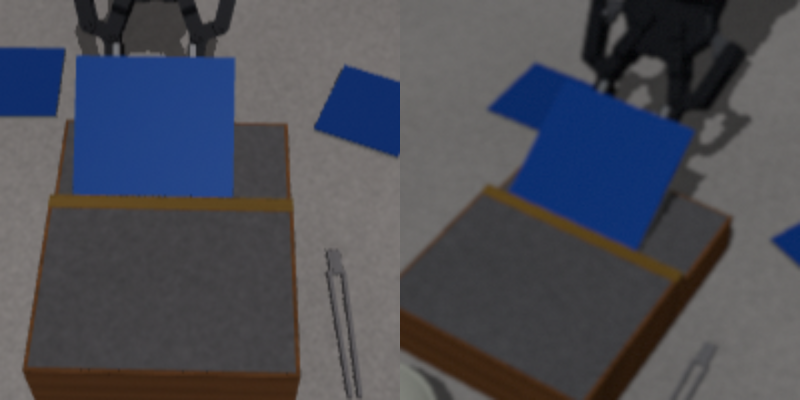

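The plate is tilted about 32° with its far edge along the step (left panel, row 195), held square by both fingers. I continue.

```bash
python3 -m crank '[{"tx":-3.5,"ty":0,"tz":-12,"ax":0,"ay":0,"az":0,"claw":50},{"tx":-6,"ty":0,"tz":-25,"ax":0,"ay":0,"az":0,"claw":50},{"tx":-5.5,"ty":0,"tz":-35,"ax":0,"ay":0,"az":0,"claw":50},{"tx":-3,"ty":0,"tz":-47,"ax":0,"ay":0,"az":0,"claw":50},{"tx":-3,"ty":0,"tz":-47,"ax":0,"ay":0,"az":0,"claw":50}]'; python3 - <<'E'
from h import *
stat();p=plate()
E
```

```text
time_s: 6.85
position: [0.5423, 0.0633, 0.087]
ee_rot: [2.211, 1.332, -0.911]
ft_force: [-0.7, -0.5, -0.5]
opening: 0.0498
6.85 TCP board [-35.8 -15.9  87. ] x: [ 0.71  0.   -0.71] F board [-0.8  0.4 -0.5] q [-0.32  0.35 -0.48  0.57  0.77  1.8 ] open 0.05
side [[-54.6, -73.7, 52.4], [-31.3, -13.1, 98.1], [-6.7, 43.6, 139.6]] ((-32.818702697753906, -15.458614349365234), (121.77135467529297, 55.765926361083984), 89.26970672607422)
scene [[-54.9, -72.7, 52.7], [-31.8, -13.8, 99.0], [-6.4, 44.8, 140.8]] ((-29.723115921020508, -14.11187744140625), (119.99813842773438, 53.86271286010742), 89.70804595947266)
```

```bash
python3 -m crank '[{"tx":3,"ty":0,"tz":-9,"ax":0,"ay":0,"az":0,"claw":50},{"tx":6.5,"ty":0,"tz":-18,"ax":0,"ay":0,"az":0,"claw":50},{"tx":12,"ty":0,"tz":-25,"ax":0,"ay":0,"az":0,"claw":50},{"tx":17,"ty":0,"tz":-31,"ax":0,"ay":0,"az":0,"claw":50},{"tx":17,"ty":0,"tz":-31,"ax":0,"ay":0,"az":0,"claw":50}]'; python3 - <<'E'
from h import *
stat();p=plate()
E
```

```text
time_s: 7.45
position: [0.5571, 0.0935, 0.0953]
ee_rot: [2.211, 1.333, -0.914]
ft_force: [0.0, 0.8, 0.3]
opening: 0.0501
7.45 TCP board [ -2.1 -14.6  95.3] x: [ 0.71  0.   -0.71] F board [0.7 0.3 0.3] q [-0.25  0.34 -0.48  0.52  0.76  1.9 ] open 0.05
side [[-4.5, -71.4, 59.7], [-2.0, -12.2, 108.5], [-0.2, 43.3, 149.9]] ((-30.40577507019043, -15.392993927001953), (62.208580017089844, 120.6026840209961), 0.0867982730269432)
scene [[-3.3, -72.6, 57.5], [-1.4, -13.8, 109.5], [0.4, 44.7, 151.9]] ((-1.5578513145446777, -14.062740325927734), (119.73087310791016, 5.369105815887451), 89.49403381347656)
```

The plate is nearly vertical (88°). I ease it over.

```bash
python3 -m crank '[{"tx":3,"ty":0,"tz":-3,"ax":0,"ay":0,"az":0,"claw":50},{"tx":6,"ty":0,"tz":-6,"ax":0,"ay":0,"az":0,"claw":50},{"tx":9,"ty":0,"tz":-9,"ax":0,"ay":0,"az":0,"claw":50},{"tx":12,"ty":0,"tz":-12,"ax":0,"ay":0,"az":0,"claw":50},{"tx":12,"ty":0,"tz":-12,"ax":0,"ay":0,"az":0,"claw":50}]'; python3 - <<'E'
from h import *
stat();p=plate(); q,_=imaging.read_camera("side"); save("e",np.hstack([cv2.resize(p[150:350,220:420],(400,400)),cv2.resize(q[130:310,200:380],(400,400))]))
E
```

```text
time_s: 8.05
position: [0.565, 0.1078, 0.0952]
ee_rot: [2.212, 1.332, -0.915]
ft_force: [0.9, -0.0, -0.2]
opening: 0.0497
8.05 TCP board [ 14.2 -14.7  95.2] x: [ 0.71  0.   -0.71] F board [ 0.4 -0.8 -0.2] q [-0.21  0.34 -0.47  0.49  0.75  1.95] open 0.05
side [[-25.1, -69.3, 61.8], [8.3, -12.1, 109.9], [16.2, 43.5, 148.6]] ((-18.634872436523438, -14.20779800415039), (71.89059448242188, 116.79595947265625), 0.48673370480537415)
scene [[-2.2, -72.3, 58.0], [9.0, -13.8, 110.5], [17.5, 44.2, 150.2]] ((7.378710746765137, -14.1973876953125), (21.575408935546875, 119.27587127685547), 0.17471952736377716)
```

View pics/e.png

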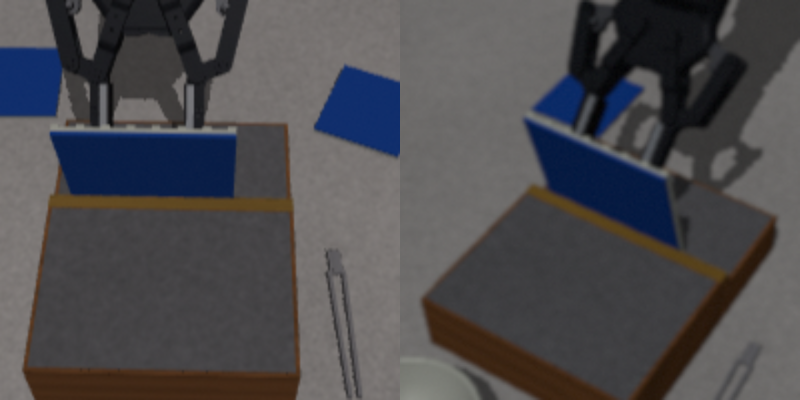

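The plate leans past vertical at about 101°, blue face over the upper deck, with the fingers behind it. A bit further.

```bash
python3 -m crank '[{"tx":3,"ty":0,"tz":-3,"ax":0,"ay":0,"az":0,"claw":50},{"tx":6,"ty":0,"tz":-6,"ax":0,"ay":0,"az":0,"claw":50},{"tx":9,"ty":0,"tz":-9,"ax":0,"ay":0,"az":0,"claw":50},{"tx":9,"ty":0,"tz":-9,"ax":0,"ay":0,"az":0,"claw":50},{"tx":9,"ty":0,"tz":-9,"ax":0,"ay":0,"az":0,"claw":50}]'; python3 - <<'E'
from h import *
stat();p=plate(); q,_=imaging.read_camera("side"); save("f",np.hstack([cv2.resize(p[150:350,220:420],(400,400)),cv2.resize(q[130:310,200:380],(400,400))]))
E
```

```text
time_s: 8.7
position: [0.5707, 0.1189, 0.0951]
ee_rot: [2.212, 1.332, -0.916]
ft_force: [-0.4, -1.4, -0.0]
opening: 0.0498
8.7 TCP board [ 26.6 -14.5  95.1] x: [ 0.71  0.   -0.71] F board [-1.4 -0.3 -0. ] q [-0.19  0.34 -0.47  0.47  0.74  1.98] open 0.05
side [[-52.9, -66.3, 125.5], [-19.9, -53.4, 148.1], [-5.9, -35.6, 156.6]] ((-29.307193756103516, -44.47334289550781), (19.594493865966797, 48.176063537597656), 48.39313888549805)Traceback (most recent call last):
  File "<stdin>", line 2, in <module>
  File "h.py", line 25, in plate
    p,d,W=cloud(c); q=p.astype(int); m=(q[...,2]>q[...,0]+50)&(d>0)&(W[...,2]>.025); P=B(W[m]); print(c,np.percentile(P,[1,50,99],axis=0).round(1).tolist(), cv2.minAreaRect(P[:,:2].astype(np.float32)) if len(P)>5 else len(P))
                                                                                                        ~~~~~~~~~~~~~^^^^^^^^^^^^^^^^^^^^
    return _quantile_unchecked(
        a, q, axis, out, overwrite_input, method, keepdims, weights)
    return _ureduce(a,
                    func=_quantile_ureduce_func,
    ...<5 lines>...
                    overwrite_input=overwrite_input,
                    method=method)
    r = func(a, **kwargs)
    result = _quantile(arr,
                       quantiles=q,
    ...<2 lines>...
                       out=out,
                       weights=wgt)
    slices_having_nans = np.isnan(arr[-1, ...])
                                  ~~~^^^^^^^^^
IndexError: index -1 is out of bounds for axis 0 with size 0
```

The blue face is gone from view, so the plate has flipped. I look again.

```bash
python3 - <<'E'
from h import *
p,d,W=cloud("scene"); q,_=imaging.read_camera("side"); save("f",np.hstack([cv2.resize(p[150:450,200:440],(400,500)),cv2.resize(q[130:390,170:380],(400,500))]))
b=B(W); m=(d>0)&(p.min(-1)>105)&(np.abs(b[...,2]-64)<7)&(b[...,0]>-40)&(b[...,0]<140)&(np.abs(b[...,1])<95)
P=b[m]; print(len(P),np.percentile(P,[1,50,99],axis=0).round(1).tolist(),cv2.minAreaRect(P[:,:2].astype(np.float32)))
E
```

```text
2034 [[-24.7, -73.2, 60.3], [34.2, -8.3, 63.6], [82.5, 45.5, 65.6]] ((27.88695526123047, -14.086605072021484), (110.82109832763672, 119.567138671875), 0.23431003093719482)
```

View pics/f.png

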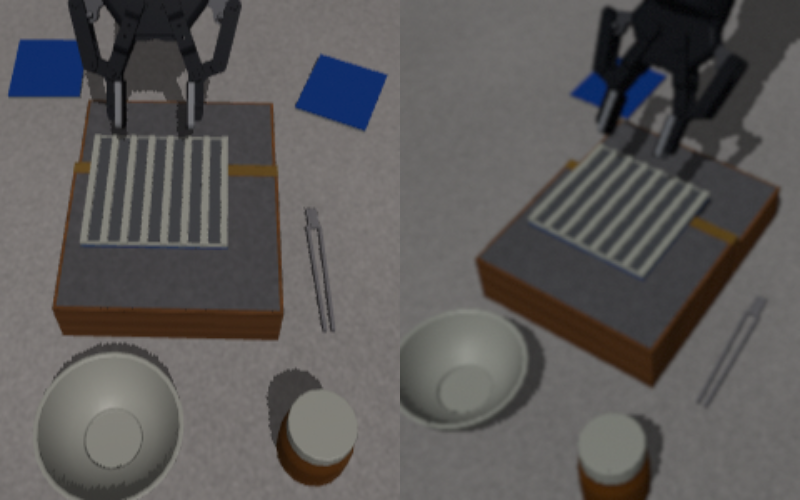

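The plate lies flat with its white grooves up, x from -27 to 83 mm on the board, and the bowl, jar and tweezers are undisturbed. It overhangs the step by 27 mm, so I push its near end with the fingertips until it lies wholly on the deck.

```bash
python3 -m crank '[{"tx":-24,"ty":0,"tz":24,"ax":0,"ay":0,"az":0,"claw":50},{"tx":-47,"ty":0,"tz":47,"ax":0,"ay":0,"az":0,"claw":50},{"tx":-30,"ty":0,"tz":64,"ax":0,"ay":0,"az":0,"claw":50},{"tx":-10.5,"ty":0,"tz":83.5,"ax":0,"ay":0,"az":0,"claw":50},{"tx":-10.5,"ty":0,"tz":83.5,"ax":0,"ay":0,"az":0,"claw":50}]'; python3 -c "
from h import *
stat()"
```

```text
time_s: 9.4
position: [0.5373, 0.0598, 0.0406]
ee_rot: [2.214, 1.335, -0.923]
ft_force: [-0.4, 0.8, -0.8]
opening: 0.0501
9.4 TCP board [-41.2 -13.1  40.6] x: [ 0.7   0.01 -0.71] F board [ 0.5  0.7 -0.8] q [-0.33  0.43 -0.53  0.46  0.77  1.79] open 0.05
```

```bash
python3 -m crank '[{"tx":3,"ty":0,"tz":-8,"ax":0,"ay":0,"az":0,"claw":50},{"tx":10,"ty":0,"tz":-15,"ax":0,"ay":0,"az":0,"claw":50},{"tx":17,"ty":0,"tz":-21,"ax":0,"ay":0,"az":0,"claw":50},{"tx":24,"ty":0,"tz":-28,"ax":0,"ay":0,"az":0,"claw":50},{"tx":30,"ty":0,"tz":-34,"ax":0,"ay":0,"az":0,"claw":50}]'; cat >> h.py <<'E'
def white():
    p,d,W=cloud("scene"); b=B(W); m=(d>0)&(p.min(-1)>105)&(np.abs(b[...,2]-64)<7)&(b[...,0]>-40)&(b[...,0]<140)&(np.abs(b[...,1])<95)
    P=b[m]; print(len(P),np.percentile(P,[1,50,99],axis=0).round(1).tolist(),cv2.minAreaRect(P[:,:2].astype(np.float32))); return p
E
python3 -c "
from h import *
stat(); white()"
```

```text
time_s: 9.9
position: [0.5617, 0.101, 0.0472]
ee_rot: [2.212, 1.332, -0.913]
ft_force: [-0.4, -0.7, 2.2]
opening: 0.0499
9.9 TCP board [  6.6 -15.1  47.2] x: [ 0.71  0.   -0.71] F board [-0.8  0.   2.2] q [-0.23  0.42 -0.52  0.37  0.75  1.93] open 0.05
1997 [[-24.4, -73.2, 60.6], [35.0, -8.3, 63.7], [82.4, 45.5, 65.8]] ((28.094493865966797, -14.260860443115234), (110.09696197509766, 119.95846557617188), 0.13265518844127655)
```

The tips rode up on top of the plate without moving it. I retreat, drop 8 mm and retry.

```bash
python3 -m crank '[{"tx":-3,"ty":0,"tz":-3,"ax":0,"ay":0,"az":0,"claw":50},{"tx":-35,"ty":0,"tz":30,"ax":0,"ay":0,"az":0,"claw":50},{"tx":-27.5,"ty":0,"tz":38.5,"ax":0,"ay":0,"az":0,"claw":50},{"tx":-27.5,"ty":0,"tz":38.5,"ax":0,"ay":0,"az":0,"claw":50},{"tx":-27.5,"ty":0,"tz":38.5,"ax":0,"ay":0,"az":0,"claw":50}]'; python3 -c "
from h import *
stat(); white()"
```

```text
time_s: 10.45
position: [0.5391, 0.0585, 0.0385]
ee_rot: [2.213, 1.332, -0.916]
ft_force: [0.4, -0.5, 0.5]
opening: 0.0498
10.45 TCP board [-41.5 -15.3  38.5] x: [ 0.71  0.   -0.71] F board [-0.3 -0.6  0.5] q [-0.33  0.43 -0.53  0.45  0.77  1.79] open 0.05
2025 [[-24.8, -73.2, 60.4], [33.9, -8.2, 63.5], [82.5, 45.5, 65.7]] ((27.939029693603516, -14.316944122314453), (111.10792541503906, 120.05671691894531), 0.23798345029354095)
```

Height is 38.5. I push straight forward in two stages.

```bash
python3 -m crank '[{"tx":7,"ty":0,"tz":-7,"ax":0,"ay":0,"az":0,"claw":50},{"tx":14,"ty":0,"tz":-14,"ax":0,"ay":0,"az":0,"claw":50},{"tx":20,"ty":0,"tz":-20,"ax":0,"ay":0,"az":0,"claw":50},{"tx":26,"ty":0,"tz":-26,"ax":0,"ay":0,"az":0,"claw":50},{"tx":31,"ty":0,"tz":-31,"ax":0,"ay":0,"az":0,"claw":50}]'; python3 -c "
from h import *
stat(); white()"
```

```text
time_s: 11.0
position: [0.56, 0.0983, 0.0388]
ee_rot: [2.212, 1.333, -0.914]
ft_force: [-0.9, -1.0, 0.2]
opening: 0.0501
11.0 TCP board [  3.5 -14.9  38.8] x: [ 0.71  0.   -0.71] F board [-1.3  0.3  0.2] q [-0.23  0.44 -0.53  0.36  0.75  1.92] open 0.05
2116 [[-12.3, -72.9, 60.4], [47.1, -7.7, 63.5], [95.1, 45.6, 65.6]] ((41.140869140625, -13.853931427001953), (110.31636047363281, 119.2843246459961), 0.2883792817592621)
```

```bash
python3 -m crank '[{"tx":4,"ty":0,"tz":-4,"ax":0,"ay":0,"az":0,"claw":50},{"tx":8,"ty":0,"tz":-8,"ax":0,"ay":0,"az":0,"claw":50},{"tx":12,"ty":0,"tz":-12,"ax":0,"ay":0,"az":0,"claw":50},{"tx":15.5,"ty":0,"tz":-15.5,"ax":0,"ay":0,"az":0,"claw":50},{"tx":15.5,"ty":0,"tz":-15.5,"ax":0,"ay":0,"az":0,"claw":50}]'; python3 -c "
from h import *
stat(); white()"
```

```text
time_s: 11.55
position: [0.5705, 0.1172, 0.0392]
ee_rot: [2.213, 1.333, -0.913]
ft_force: [0.0, 0.6, 1.2]
opening: 0.0494
11.55 TCP board [ 25.1 -15.1  39.2] x: [ 0.71  0.   -0.71] F board [0.5 0.2 1.2] q [-0.19  0.44 -0.52  0.32  0.74  1.98] open 0.049
2243 [[9.4, -73.1, 60.3], [69.3, -8.0, 63.5], [116.7, 44.7, 65.6]] ((62.74402618408203, -13.942062377929688), (109.54084777832031, 119.61654663085938), 0.2571539580821991)
```

The plate now spans about x 8 to 118 mm, wholly on the deck. I retreat backward and up, then check.

```bash
python3 -m crank '[{"tx":-15,"ty":0,"tz":13,"ax":0,"ay":0,"az":0,"claw":50},{"tx":-40,"ty":0,"tz":35,"ax":0,"ay":0,"az":0,"claw":50},{"tx":-75,"ty":0,"tz":20,"ax":0,"ay":0,"az":0,"claw":50},{"tx":-110,"ty":0,"tz":20,"ax":0,"ay":0,"az":0,"claw":50},{"tx":-110,"ty":0,"tz":20,"ax":0,"ay":0,"az":0,"claw":50}]'; python3 - <<'E'
from h import *
stat(); p=white(); q,_=imaging.read_camera("side"); save("g",np.hstack([cv2.resize(p[150:450,200:440],(400,500)),cv2.resize(q[130:390,170:380],(400,500))]))
E
```

```text
time_s: 12.1
position: [0.5286, 0.0326, 0.1053]
ee_rot: [2.215, 1.325, -0.912]
ft_force: [1.5, 0.6, 0.5]
opening: 0.0505
12.1 TCP board [-69.3 -18.3 105.3] x: [ 0.71 -0.   -0.71] F board [ 1.3 -1.1  0.5] q [-0.39  0.32 -0.46  0.69  0.78  1.71] open 0.05
2077 [[9.5, -73.2, 60.6], [68.7, -7.9, 63.5], [116.8, 44.7, 65.6]] ((62.5106315612793, -13.855209350585938), (110.0659408569336, 119.66783142089844), 0.027632765471935272)
```

View pics/g.png

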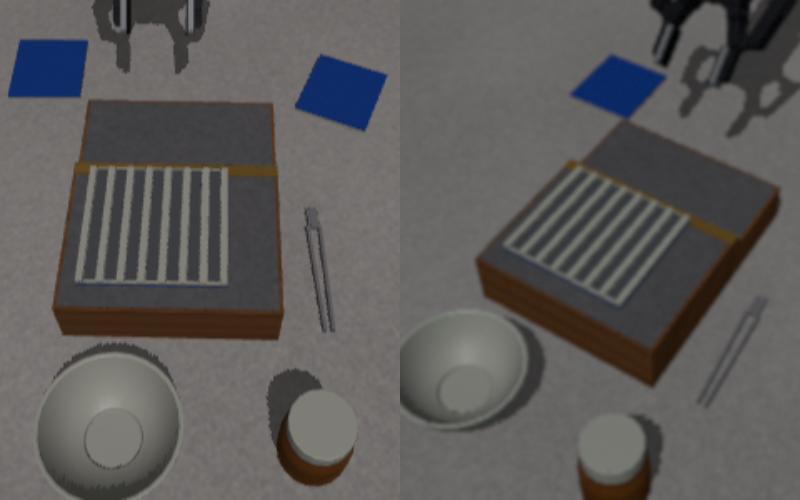

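The plate lies flat, grooves up, wholly on the upper deck (left panel rows 167–285). The gripper is clear, and the bowl, jar and tweezers look unmoved.

```bash
python3 -m crank '[{"tx":0,"ty":0,"tz":0,"ax":0,"ay":0,"az":0,"claw":50},{"tx":0,"ty":0,"tz":0,"ax":0,"ay":0,"az":0,"claw":50}]'; python3 -c "
from h import *
print(bot.hand_in())"
```

```text
time_s: 12.4
position: [0.5259, 0.0364, 0.1011]
ee_rot: [2.212, 1.334, -0.918]
ft_force: [-0.4, -0.3, -0.5]
opening: 0.05
the job is handed in; nothing more can be done
None
```

The plate was flipped over the step and lies flat on the upper deck, white grooved side up. I handed the job in at 12.4 s. I pushed it against the step with the two fingertips, levered it up from under the near edge, tipped it over, then slid it forward about 35 mm. It was never gripped.

**Last checks:**
- **Plate position:** it spans about 8 to 118 mm past the step, with its top at about 63 mm. It is square to the board within about 0.3°.
- **Other things:** the bowl, jar and tweezers look the same in the pictures before and after. I compared them only by eye.
- **Forces:** the readings after each move stayed at about 2 N or less. Forces within a move were not read.
- **Robot:** the gripper is clear of everything.

**What disagreed:** at 50 mm opening the cameras showed the finger ends about 30 mm behind the stated TCP. Because of that:
- The first approach pushed the plate's end face and slid it about 8 mm instead of going under it. Once I had measured the offset, I corrected for it.
- In the final slide, the tips once rode on top of the plate without moving it, and I retried lower.

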